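# Stack the spice pots in their two towers

### The job

Put the spice pots back into their two towers: on the wooden stand the yellow pot, the red pot on top of it, and the wooden cap to close it; on the steel stand the blue pot, closed with the steel cap. Every piece must sit upright and fully down in the recess or mouth beneath it, and be let go. Do not shift or knock over the drinking glass and the kitchen timer that stand among them.

Things in the scene. Friction and masses are not known exactly. Their poses are not given: they have to be found in the camera images.
- yellow_pot: Yellow enamelled open spice pot, round, 52 mm high, about 130 g. Foot: disc 44 mm across, 5 mm high. Body: straight, 58 mm across, from 5 to 52 mm; mouth 50 mm wide, open down to 10 mm above the underside. Upright at the start. Origin: centre of the underside, z up. Stacked, the foot drops 5 mm into the mouth or recess below (3 mm play all round), the shoulder rests on its rim.
- red_pot: Red enamelled open spice pot, round, 45 mm high, about 110 g. Foot: disc 44 mm across, 5 mm high. Body: straight, 58 mm across, from 5 to 45 mm; mouth 50 mm wide, open down to 10 mm above the underside. Upright at the start. Origin: centre of the underside, z up. Stacked, the foot drops 5 mm into the mouth or recess below (3 mm play all round), the shoulder rests on its rim.
- blue_pot: Blue enamelled open spice pot, round, 52 mm high, about 130 g. Foot: disc 44 mm across, 5 mm high. Body: straight, 58 mm across, from 5 to 52 mm; mouth 50 mm wide, open down to 10 mm above the underside. Upright at the start. Origin: centre of the underside, z up. Stacked, the foot drops 5 mm into the mouth or recess below (3 mm play all round), the shoulder rests on its rim.
- wood_cap: Wooden cap, reddish brown all over: round, foot disc 44 mm across and 5 mm high, plate 58 mm across from 5 to 12 mm, upright round knob 18 mm across from 12 to 38 mm. About 40 g. Knob up at the start. Origin: centre of the underside, z up. In place, the foot drops 5 mm into a pot's mouth (3 mm play all round) and the plate rests on the rim. Grip it by the knob.
- steel_cap: Grey steel cap with a black knob: round, foot disc 44 mm across and 5 mm high, plate 58 mm across from 5 to 12 mm, upright round knob 18 mm across from 12 to 38 mm. About 80 g. Knob up at the start. Origin: centre of the underside, z up. In place, the foot drops 5 mm into a pot's mouth (3 mm play all round) and the plate rests on the rim. Grip it by the knob.
- wood_stand: Reddish-brown wooden round stand, 90 mm across and 16 mm high, fixed to the counter; in its top a round recess 50 mm across and 6 mm deep. Origin: centre of its underside, on the counter, z up. A pot set in it has its underside 11 mm above this origin.
- steel_stand: Grey brushed-steel round stand, 90 mm across and 16 mm high, fixed to the counter; in its top a round recess 50 mm across and 6 mm deep. Origin: centre of its underside, on the counter, z up. A pot set in it has its underside 11 mm above this origin.
- glass: Empty clear drinking glass standing among the things, 64 mm across the rim, 85 mm high, 200 g, loose. Origin: centre of its underside, z up. Leave it alone.
- timer: White round kitchen timer with a green bar grip on top, 68 mm across, 50 mm high overall, 150 g, loose. Origin: centre of its underside, z up. Leave it alone.

How it is judged (in metres and radians):
At the end, for the whole second after the job is handed in: Wooden stand: yellow pot, red pot, wooden cap; steel stand: blue pot, steel cap. Each sits within 6 mm of the axis and 3 mm of the fully seated height of the piece beneath, tilted under 0.08 rad, at rest (under 0.02 m/s) (horizontal distance between yellow_pot and wood_stand below 0.006 m and z of yellow_pot in the frame of wood_stand between 0.008 and 0.014 m and angle between each of yellow_pot, red_pot, wood_cap, blue_pot, steel_cap's own z axis and vertical below 0.08 rad and linear speed of each of yellow_pot, red_pot, wood_cap, blue_pot, steel_cap below 0.02 m/s and horizontal distance between red_pot and yellow_pot below 0.006 m and z of red_pot in the frame of yellow_pot between 0.044 and 0.05 m and horizontal distance between wood_cap and red_pot below 0.006 m and z of wood_cap in the frame of red_pot between 0.037 and 0.043 m and horizontal distance between blue_pot and steel_stand below 0.006 m and z of blue_pot in the frame of steel_stand between 0.008 and 0.014 m and horizontal distance between steel_cap and blue_pot below 0.006 m and z of steel_cap in the frame of blue_pot between 0.044 and 0.05 m); the robot touches nothing.
It fails at once if the drinking glass is shifted more than 25 mm or knocked over (distance of glass from where it was at the start of the episode above 0.025 m or angle between glass's own z axis and vertical above 0.35 rad).
It fails at once if the kitchen timer is shifted more than 25 mm or knocked over (distance of timer from where it was at the start of the episode above 0.025 m or angle between timer's own z axis and vertical above 0.35 rad).
It also fails if it takes over 128 s, if anything falls off the work surface, if the arm or the gripper's body presses on something with over 40 N, if the wrist force passes 120 N, or if a joint passes its speed limit or range.

### The arm

A 6-joint arm with a two-finger parallel gripper is mounted at the origin on the work surface. World frame = base frame: x ahead of the robot, y to its left, z up, the work surface at z = 0. Lengths are in mm, angles in rad, forces in N, time in s.
With the tool pointing down it reaches from about 275 to 750 mm from the base axis. Payload 10.2 kg.
Tool frame: the origin (TCP) lies at the very end of the fingers, on their centre line; the grasp point (between the pads) lies 19 mm behind it; z points along the fingers, y is the line along which they close (so a half turn about z gives the same grasp; the last joint's range is limited). The gripper opens to 85 mm and grips with 20 to 120 N. Pads are 22 mm wide; open, the fingers measure 114 mm over their backs; the gripper's body (76 mm by 85 mm) begins 54 mm behind the grasp point. The pads swing forward as they close: fully open they stand 13 mm farther back than shut.
Start: joints at [0.917, 0.313, 1.498, -0, 1.331, -0.223], TCP at [219.252, 477.032, 231.294] pointing down, gripper open.
Joint ranges: [-2.94, 2.94], [-0.97, 2.17], [0.19, 2.56], [-1.23, 4.37], [0.02, 3.11], [-2.88, 2.88]. Speed limits (rad/s): [2.39, 2.39, 3.01, 3.14, 3.14, 3.14].

### API

Orientations are given as a unit quaternion [w, x, y, z].
In Python, from rig import * gives the robot as it stands. The module is installed in compiled form; this text tells all that it offers.
- The arm moves only by the shell command python3 -m crank 'ROWS' [FORCE]. ROWS is JSON, a list that holds one entry, the list of rows, each a list of 7 numbers: the shift along the tool's x, y, z in units of 25 mm (1.0 is 25 mm), then the turn, a rotation vector about the tool's x, y, z in units of 8 degrees (1.0 is 8 degrees), then the finger opening in mm, from 0 to 85.4. A call has exactly 8 rows; each row shifts and turns the commanded pose from where the row before left it, along the tool's axes as they then stand; what a row does not reach is not made up. A row lasts 1/10 s, in which the tool goes at most 50 mm and 8.59 degrees, less where a joint would pass 70% of its speed; a pose out of reach is approached as far as the arm can. A call is refused whole if a number of a shift passes 1 or a number of a turn 1, either way. A call with a gripper value outside its range is refused whole. The fingers move at their own pace and stop on an object; FORCE is the grip in N (left out, the last holds). Time passes only in rows, so rows that do not move let the fingers close, or fill a call up. It gives the time, the measured TCP pose, the force, the opening and the grip force at its end, in the units of the state.
- sense(): the state, without advancing time (a new reading comes with each control period).
- capture(name): name is "scene" or "top" or "wrist"; returns the picture (384x512x3 uint8, blue, green, red); there is no depth.
- camera_model(name): a dict with "fx", "fy", "cx", "cy" (pixels), "world_from_camera" (4x4, takes a point from camera to world coordinates); the wrist camera has in their place "T_tool_cam" (4x4, takes a point from camera to tool coordinates, whose origin is the TCP and whose axes are the flange's). Camera axes: x right, y up, looking along -z (the intrinsics and any distortion apply to the point x, -y, -z); pixel columns grow to the right and rows downward; lengths in mm; the calibration is good to about 2 mm. A picture is of the moment at which its call begins: read the wrist's pose just before it. camera_model takes no time and is no camera call.
- finish_job(): hands the job in; it is judged then, once.
The state is a dict: "time_s": time; "joints": joint angles; "dq": joint speeds; "tau": joint torques, N m; "eef_pos": TCP position; "ee_rot": TCP orientation; "force": force on the tool from outside, world axes, zero at the start; "wrist_torque": the same for the moment, N m; "grip_width": opening from 0.0 (shut) to 1.0 (fully open); "grip_force": force on a finger pad.
Only numpy, scipy, OpenCV 4.12 (cv2) and the standard library are available. Lean on these libraries where they do the work, as an engineer would, in place of code of your own. Each camera call takes 0.05 s, during which the arm holds its last target. There are 200 camera calls.

## Working session

There is one attempt and no reset: what is moved stays moved. The work goes in short steps, Python scripts to look and compute and a shell command to move; the robot and the scene stay as the last step left them, time stands still between calls to the robot, and variables do not carry over. Pictures are saved under pics/ and viewed, at most 14 in all, crops included, and the job is handed in when it is done.

```bash
mkdir -p pics
python3 - <<'E'
from rig import *
import cv2,numpy as np
s=sense();print({k:np.round(s[k],3).tolist() for k in s})
for n in("scene","top"):
    cv2.imwrite(f"pics/{n}0.png",capture(n)); m=camera_model(n);print(n,{k:np.round(v,3).tolist() for k,v in m.items()})
print(camera_model("wrist"))
E
```

```text
{'time_s': 0.0, 'joints': [0.917, 0.313, 1.498, 0.0, 1.331, -0.223], 'dq': [-0.001, -0.001, -0.0, -0.001, 0.0, 0.001], 'tau': [0.0, -41.227, -25.974, -0.0, 0.004, -0.0], 'eef_pos': [219.08, 476.807, 230.717], 'ee_rot': [-0.0, 0.214, 0.977, -0.001], 'force': [0.192, -0.416, 0.154], 'wrist_torque': [-0.038, 0.015, 0.037], 'grip_force': 0.0, 'grip_width': 1.003}
scene {'fx': 466.108, 'fy': 466.108, 'cx': 257.085, 'cy': 192.372, 'world_from_camera': [[0.739, -0.435, 0.515, 1161.803], [0.674, 0.469, -0.571, -737.865], [0.007, 0.769, 0.639, 850.674], [0.0, 0.0, 0.0, 1.0]]}
top {'fx': 348.053, 'fy': 348.053, 'cx': 248.902, 'cy': 192.779, 'world_from_camera': [[-0.004, 0.998, -0.057, 433.597], [-1.0, -0.005, -0.008, 12.313], [-0.008, 0.057, 0.998, 1136.719], [0.0, 0.0, 0.0, 1.0]]}
{'fx': 277.1945749944142, 'fy': 277.1945749944142, 'cx': 250.60412106414472, 'cy': 193.09269396242536, 'T_tool_cam': array([[ 3.89799287e-04,  9.55495799e-01,  2.95004451e-01,
         7.51310883e+01],
       [ 9.99999085e-01, -7.54529475e-04,  1.12252819e-03,
        -2.93576924e-01],
       [ 1.29516052e-03,  2.95003743e-01, -9.55495219e-01,
        -1.42662263e+02],
       [ 0.00000000e+00,  0.00000000e+00,  0.00000000e+00,
         1.00000000e+00]])}
```

View pics/scene0.png

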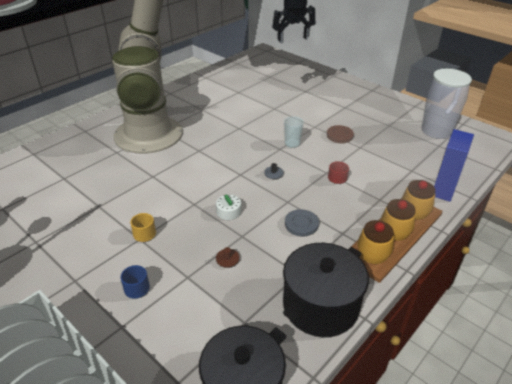

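View pics/top0.png

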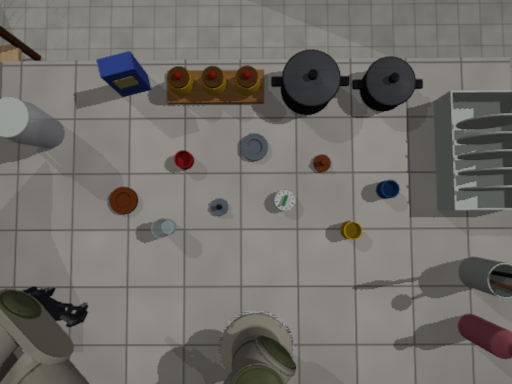

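The scene view shows yellow pot (143,228), blue (135,282), wood cap (228,257), timer (229,207), steel cap (274,171), glass (293,132), wood stand (340,134), red pot (338,173) and steel stand (302,222). In the top view: yellow (351,230), blue (388,189), wood cap (322,163), steel stand (254,147), red (185,160), steel cap (219,207), glass (163,228), wood stand (124,201), timer (285,200).

```bash
cat > h.py <<'E'
from rig import *
import cv2,numpy as np
from scipy.spatial.transform import Rotation as R
def cam(n,s=None):
    m=camera_model(n)
    if n!="wrist": T=np.array(m["world_from_camera"])
    else:
        q=np.array(s["ee_rot"]);W=np.eye(4);W[:3,:3]=R.from_quat(q[[1,2,3,0]]).as_matrix();W[:3,3]=s["eef_pos"];T=W@m["T_tool_cam"]
    return m,T
def ray(n,uv,s=None):
    m,T=cam(n,s);d=np.array([(uv[0]-m["cx"])/m["fx"],-(uv[1]-m["cy"])/m["fy"],-1]);return T[:3,3],T[:3,:3]@d
def onz(n,uv,z,s=None):
    o,d=ray(n,uv,s);return (o+d*(z-o[2])/d[2])
def tri(a,b):
    (o1,d1),(o2,d2)=a,b;A=np.stack([d1,-d2],1);t=np.linalg.lstsq(A,o2-o1,rcond=None)[0];p,q=o1+d1*t[0],o2+d2*t[1];return (p+q)/2,np.linalg.norm(p-q)
def blob(im,seed,r,bg=22,grey=False):
    "connected region differing from the light low-saturation counter, holding the seed"
    h=cv2.cvtColor(im,cv2.COLOR_BGR2HSV)
    m=((h[...,1]>110) if not grey else (h[...,2]<bg)).astype(np.uint8)
    k=np.zeros_like(m);cv2.circle(k,(int(seed[0]),int(seed[1])),r,1,-1);m&=k
    n,l,st,c=cv2.connectedComponentsWithStats(m)
    i=1+np.argmax(st[1:,4]);return l==i,st[i],c[i]
E
python3 - <<'E'
from h import *
t=cv2.imread("pics/top0.png");s=cv2.imread("pics/scene0.png")
S=dict(yellow=((351,230),(143,228),26),blue=((388,189),(135,282),26),red=((185,160),(338,173),22),wcap=((322,163),(228,257),12),scap=((219,207),(274,171),12),wst=((124,201),(340,134),8),sst=((254,147),(302,222),8),glass=((163,228),(293,132),42),timer=((285,200),(229,207),20))
for n,(a,b,z) in S.items():
    g=n in("scap","sst","glass","timer");o=[]
    for nm,im,p in(("top",t,a),("scene",s,b)):
        v=cv2.cvtColor(im,cv2.COLOR_BGR2HSV)
        if n in("glass","timer"): c=np.array(p);st=None
        else:
            m,st,c=blob(im,p,22,bg=115 if nm=="top" else 125,grey=g)
        o.append((c,st,onz(nm,c,z)))
    P,e=tri(ray("top",o[0][0]),ray("scene",o[1][0]))
    print(n,[(x[0].round(1).tolist(),None if x[1] is None else x[1].tolist()[2:],x[2][:2].round(1).tolist()) for x in o],P.round(1),round(e,1),"r",np.hypot(*P[:2]).round())
cv2.imwrite("pics/z.png",cv2.resize(t[130:250,90:410],None,fx=2.5,fy=2.5,interpolation=cv2.INTER_CUBIC))
E
```

```text
yellow [([350.9, 229.9], [22, 19, 325], [378.0, -301.8]), ([142.7, 226.9], [24, 29, 562], [377.8, -299.3])] [ 378.6 -300.7   27.6] 1.7 r 483.0
blue [([387.5, 189.0], [22, 18, 321], [507.4, -420.9]), ([134.8, 281.6], [24, 32, 520], [507.8, -419.0])] [ 507.8 -419.9   27. ] 1.6 r 659.0
red [([183.6, 159.5], [20, 20, 285], [606.6, 231.5]), ([337.2, 174.6], [18, 17, 219], [611.9, 221.7])] [607.  232.4  13.6] 2.3 r 650.0
wcap [([321.6, 162.9], [17, 17, 227], [594.3, -215.5]), ([226.8, 257.8], [22, 18, 258], [599.3, -220.1])] [ 595.3 -216.6    6.2] 0.3 r 633.0
scap [([218.0, 207.1], [21, 19, 305], [452.4, 120.9]), ([273.6, 171.8], [20, 17, 221], [458.4, 115.8])] [452.8 121.9   5.7] 0.9 r 469.0Traceback (most recent call last):
  File "<stdin>", line 10, in <module>
  File "h.py", line 22, in blob
    i=1+np.argmax(st[1:,4]);return l==i,st[i],c[i]
        ~~~~~~~~~^^^^^^^^^^
    return _wrapfunc(a, 'argmax', axis=axis, out=out, **kwds)
    return bound(*args, **kwds)
ValueError: attempt to get argmax of an empty sequence
```

Run:
```python
from h import *
t=cv2.imread("pics/top0.png");h=cv2.cvtColor(t,cv2.COLOR_BGR2HSV)
print("hsv",[h[y,x].tolist() for x,y in((124,201),(115,201),(254,147),(245,147),(254,170),(100,220))])
for n,u,z in(("wst",(124,201),16),("sst",(254,147),16),("timer",(285,200),25),("glass",(163,228),42)): print(n,onz("top",u,z).round(0))
cv2.imwrite("pics/z.png",cv2.resize(t[130:250,90:410],None,fx=2.5,fy=2.5,interpolation=cv2.INTER_CUBIC))
```

```text
hsv [[12, 214, 74], [11, 217, 67], [106, 38, 87], [106, 39, 86], [19, 15, 140], [15, 15, 134]]
wst [473. 425.  16.]
sst [647.   4.  16.]
timer [474. -94.  25.]
glass [387. 291.  42.]
```

Run:
```python
from h import *
s=sense()
Rm=R.from_quat(np.array(s["ee_rot"])[[1,2,3,0]]).as_matrix();print(Rm.round(3))
cv2.imwrite("pics/w0.png",capture("wrist"))
```

```text
[[-0.909  0.418 -0.001]
 [ 0.418  0.909 -0.001]
 [ 0.    -0.001 -1.   ]]
```

View pics/z.png

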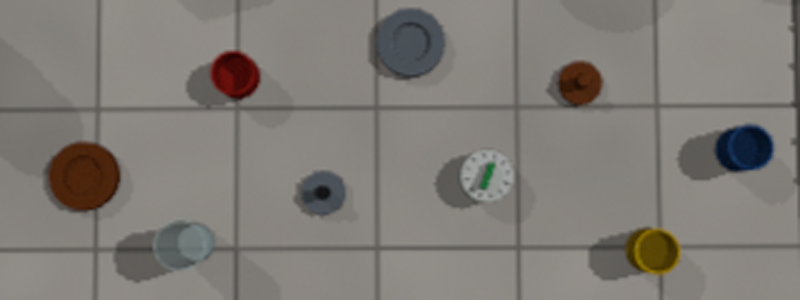

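The zoomed view shows all pieces well separated, with the glass base near top-view pixel (168,227). I start by squaring the tool to the world axes and moving toward the wood stand.

```bash
python3 -m crank '[[[0,0,0.5,0,0,-0.77,85],[0,0,0.5,0,0,-0.77,85],[0,0,0.5,0,0,-0.77,85],[0,0,0.5,0,0,-0.78,85],[-1,0,0.2,0,0,0,85],[-1,-0.4,0.2,0,0,0,85],[-1,-0.4,0.2,0,0,0,85],[-1,-0.4,0.2,0,0,0,85]]]' 50
python3 -m crank '[[[-1,-0.4,0,0,0,0,85],[-1,-0.4,0,0,0,0,85],[-1,0,0,0,0,0,85],[-1,0,0,0,0,0,85],[-1,0,0,0,0,0,85],[-1,0,0,0,0,0,85],[0,0,0,0,0,0,85],[0,0,0,0,0,0,85]]]'
python3 - <<'E'
from h import *
s=sense();print(s["eef_pos"],s["joints"])
Rm=R.from_quat(np.array(s["ee_rot"])[[1,2,3,0]]).as_matrix();print(Rm.round(3))
im=capture("wrist");cv2.imwrite("pics/w1.png",im)
E
```

```text
time_s: 0.95
eef_pos: [320.1, 446.6, 160.8]
ee_rot: [-0.0, -0.0, 1.0, -0.0]
force: [0.3, -0.4, 0.0]
grip_width: 0.994
grip_force: 0.0
time_s: 1.75
eef_pos: [469.0, 427.0, 160.7]
ee_rot: [-0.001, -0.0, 1.0, -0.0]
force: [-0.3, 0.2, -0.8]
grip_width: 0.994
grip_force: 0.0
[469.04366063 427.02231873 160.69647998] [ 5.54078112e-01  6.10611650e-01  1.23362287e+00  1.70539745e-04
  1.29854098e+00 -1.01699967e+00]
[[-1.    -0.    -0.001]
 [-0.     1.    -0.   ]
 [ 0.001 -0.    -1.   ]]
```

View pics/w1.png

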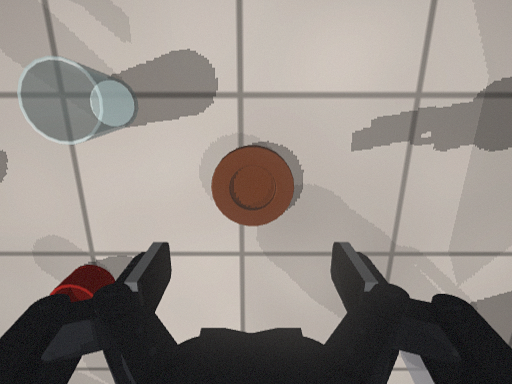

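The wrist view shows the wood stand at (253,186), the glass at left (base 112,103) and the red pot behind the left finger at (85,285). Moves are accurate. For bias-free outlines I shift so the camera stands over each piece.

```bash
cat >> h.py <<'E'
def meas(kind,z,guess,rad,tag):
    "wrist view: outline of the piece near the guessed world point -> centre on plane z, and radius check"
    s=sense();im=capture("wrist");cv2.imwrite(f"pics/{tag}.png",im)
    m,T=cam("wrist",s);p=np.linalg.inv(T)@np.array([*guess,z,1]);d=-p[2]
    u=m["cx"]+m["fx"]*p[0]/d;v=m["cy"]-m["fy"]*p[1]/d;r=m["fx"]*rad/d
    h=cv2.cvtColor(im,cv2.COLOR_BGR2HSV);H,S,V=[h[...,i].astype(int) for i in range(3)]
    k={"wood":(S>110)&((H<22)|(H>165)),"yellow":(S>110)&(H>15)&(H<40),"blue":(S>90)&(H>95)&(H<130),"red":(S>120)&((H<12)|(H>165)),"steel":(H>95)&(H<125)&(S>20)}[kind].astype(np.uint8)
    k&=cv2.circle(np.zeros_like(k),(int(u),int(v)),int(r*1.8),1,-1)
    k=cv2.morphologyEx(k,cv2.MORPH_OPEN,np.ones((3,3),np.uint8))
    c=max(cv2.findContours(k,cv2.RETR_EXTERNAL,cv2.CHAIN_APPROX_NONE)[0],key=cv2.contourArea)
    P=np.array([onz("wrist",q,z,s)[:2] for q in cv2.convexHull(c)[:,0]])
    (cx,cy),cr=cv2.minEnclosingCircle(P.astype(np.float32))
    pts=np.array([onz("wrist",q,z,s)[:2] for q in c[:,0]])
    A=np.c_[2*pts,np.ones(len(pts))];w=np.ones(len(pts),bool)
    for _ in range(5):
        x=np.linalg.lstsq(A[w],(pts**2).sum(1)[w],rcond=None)[0];rr=np.sqrt(x[2]+x[:2]@x[:2]);e=np.hypot(*(pts-x[:2]).T)-rr;w=abs(e)<max(.6,2*np.median(abs(e)))
    print(tag,"px",np.round((u,v,r),0),"centre",x[:2].round(1),"r",rr.round(1),"of",rad,"resid",np.std(e[w]).round(2),w.mean().round(2),"encl",np.round((cx,cy,cr),1),"tcp",np.round(s["eef_pos"],1),"cam",T[:2,3].round(0))
    return x[:2]
E
python3 -m crank '[[[-1,0,0,0,0,0,85],[-1,0,0,0,0,0,85],[0,0,0,0,0,0,85],[0,0,0,0,0,0,85],[0,0,0,0,0,0,85],[0,0,0,0,0,0,85],[0,0,0,0,0,0,85],[0,0,0,0,0,0,85]]]' | sed -n 2p
python3 -c "
from h import *
meas('wood',16,(473,425),45,'wst')"
```

```text
eef_pos: [519.0, 427.4, 161.5]
wst px [249. 138.  44.] centre [476.1 428.1] r 43.4 of 45 resid 0.29 0.94 encl [476.4 428.   44.2] tcp [519.  427.4 161.5] cam [444. 427.]
```

```bash
python3 -m crank '[[[-0.4,-1,0,0,0,0,85],[-0.4,-1,0,0,0,0,85],[-0.4,-1,0,0,0,0,85],[-0.4,-1,0,0,0,0,85],[-0.4,-1,0,0,0,0,85],[-0.4,-1,0,0,0,0,85],[-0.4,-1,0,0,0,0,85],[-0.4,-1,0,0,0,0,85]]]' | sed -n 2p
python3 -m crank '[[[-0.4,-1,0,0,0,0,85],[-0.4,-1,0,0,0,0,85],[-0.4,-1,0,0,0,0,85],[-0.4,-1,0,0,0,0,85],[-0.4,-1,0,0,0,0,85],[-0.4,-1,0,0,0,0,85],[-0.4,-1,0,0,0,0,85],[-0.4,-1,0,0,0,0,85]]]' | sed -n 2p
python3 -m crank '[[[0,-0.9,0,0,0,0,85],[0,0,0,0,0,0,85],[0,0,0,0,0,0,85],[0,0,0,0,0,0,85],[0,0,0,0,0,0,85],[0,0,0,0,0,0,85],[0,0,0,0,0,0,85],[0,0,0,0,0,0,85]]]' | sed -n 2p
python3 -c "
from h import *
meas('steel',16,(649,5),45,'sst');print(sense()['joints'])"
```

```text
eef_pos: [599.7, 226.3, 161.4]
eef_pos: [679.8, 26.3, 161.3]
eef_pos: [679.5, 5.1, 161.3]
sst px [251. 153.  43.] centre [648.2   2.4] r 43.2 of 45 resid 0.36 0.74 encl [648.5   2.5  44.1] tcp [679.5   5.1 161.3] cam [604.   5.]
[-1.64651453e-01  7.14116665e-01  1.05447583e+00 -3.37503755e-06
  1.37296332e+00 -1.73625377e+00]
```

View pics/sst.png

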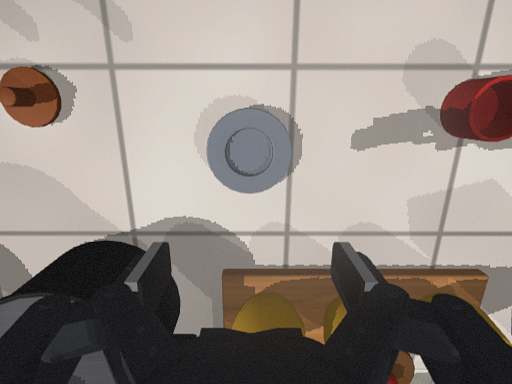

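The steel stand is at (250,152) in the wrist view, with the wood cap at upper left (30,97) and the red pot at right (480,108). The fit agrees with the top view. Next is blue.

```bash
python3 -m crank '[[[0.3,-1,0,0,0,0,85],[0.3,-1,0,0,0,0,85],[0.3,-1,0,0,0,0,85],[0.3,-1,0,0,0,0,85],[0.3,-1,0,0,0,0,85],[0.3,-1,0,0,0,0,85],[0.3,-1,0,0,0,0,85],[0.3,-1,0,0,0,0,85]]]' | sed -n 2p
python3 -m crank '[[[0.3,-1,0,0,0,0,85],[0.3,-1,0,0,0,0,85],[0.3,-1,0,0,0,0,85],[0.3,-1,0,0,0,0,85],[0.3,-1,0,0,0,0,85],[0.3,-1,0,0,0,0,85],[0.3,-1,0,0,0,0,85],[0.3,-1,0,0,0,0,85]]]' | sed -n 2p
python3 -m crank '[[[0.2,-1,0,0,0,0,85],[0,0,0,0,0,0,85],[0,0,0,0,0,0,85],[0,0,0,0,0,0,85],[0,0,0,0,0,0,85],[0,0,0,0,0,0,85],[0,0,0,0,0,0,85],[0,0,0,0,0,0,85]]]' | sed -n 2p
python3 -c "
from h import *
meas('blue',52,(509,-420),29,'blue');print(sense()['joints'])"
```

```text
eef_pos: [619.3, -196.2, 161.4]
eef_pos: [559.4, -396.3, 161.4]
eef_pos: [554.9, -420.1, 161.4]
blue px [251. 142.  32.] centre [ 506.5 -420.8] r 27.8 of 29 resid 0.28 0.97 encl [ 506.7 -420.8   28.5] tcp [ 554.9 -420.1  161.4] cam [ 480. -420.]
[-8.15921170e-01  7.54707806e-01  9.82750014e-01 -2.07686929e-05
  1.40407626e+00 -2.38752505e+00]
```

View pics/blue.png

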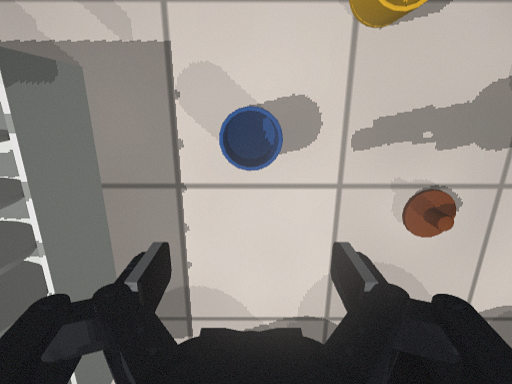

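```bash
python3 -m crank '[[[0.97,0,0,0,0,0,85],[0.97,-0.03,0,0,0,0,85],[0,0,1,0,0,0,85],[0,0,1,0,0,0,85],[0,0,1,0,0,0,85],[0,0,1,0,0,0,85],[0,0,1,0,0,0,85],[0,0,0.8,0,0,0,85]]]' | sed -n 2,4p
python3 -m crank '[[[0,0,0,0,0,0,50],[0,0,0,0,0,0,50],[0,0,0,0,0,0,50],[0,0,0,0,0,0,50],[0,0,0,0,0,0,50],[0,0,0,0,0,0,50],[0,0,0,0,0,0,50],[0,0,0,0,0,0,50]]]' 50
```

```text
eef_pos: [506.0, -420.7, 14.8]
ee_rot: [-0.0, -0.0, 1.0, 0.0]
force: [-0.7, 0.4, 0.2]
time_s: 9.15
eef_pos: [506.7, -421.4, 17.4]
ee_rot: [0.001, -0.0, 1.0, -0.001]
force: [0.0, 0.2, 6.0]
grip_width: 0.663
grip_force: 53.9
```

```bash
python3 -m crank '[[[0,0,-0.4,0,0,0,50],[0,0,-0.6,0,0,0,50],[0,0,-1,0,0,0,50],[0,0,-1,0,0,0,50],[-0.333,0.5,-1,0,0,0,50],[-0.333,1,0,0,0,0,50],[-0.333,1,0,0,0,0,50],[-0.333,1,0,0,0,0,50]]]' | sed -n 2,6p
python3 -m crank '[[[-0.333,1,0,0,0,0,50],[-0.333,1,0,0,0,0,50],[-0.333,1,0,0,0,0,50],[-0.333,1,0,0,0,0,50],[-0.333,1,0,0,0,0,50],[-0.333,1,0,0,0,0,50],[-0.333,1,0,0,0,0,50],[-0.333,1,0,0,0,0,50]]]' | sed -n 2,6p
python3 -m crank '[[[-0.333,1,0,0,0,0,50],[-0.333,1,0,0,0,0,50],[-0.333,1,0,0,0,0,50],[-0.333,1,0,0,0,0,50],[-0.333,1,0,0,0,0,50],[0,0.43,0,0,0,0,50],[0,0,0,0,0,0,50],[0,0,0,0,0,0,50]]]' | sed -n 2,6p
```

```text
eef_pos: [539.8, -332.7, 117.6]
ee_rot: [0.0, -0.0, 1.0, -0.0]
force: [0.8, 0.2, -1.7]
grip_width: 0.666
grip_force: 53.6
eef_pos: [606.4, -132.4, 117.5]
ee_rot: [0.0, -0.0, 1.0, -0.0]
force: [0.3, 0.2, -1.5]
grip_width: 0.67
grip_force: 53.6
eef_pos: [647.4, 1.5, 116.7]
ee_rot: [0.0, -0.0, 1.0, -0.0]
force: [-0.6, -0.8, -2.4]
grip_width: 0.663
grip_force: 53.6
```

```bash
python3 -m crank '[[[-0.01,0,1,0,0,0,50],[0,0,1,0,0,0,50],[0,0,0.8,0,0,0,50],[0,0,0.3,0,0,0,50],[0,0,0.2,0,0,0,50],[0,0,0.15,0,0,0,50],[0,0,0.13,0,0,0,50],[0,0,0,0,0,0,50]]]' | sed -n 2,6p
python3 -c "
from h import *
cv2.imwrite('pics/p1.png',cv2.resize(capture('scene')[150:270,220:380],None,fx=4,fy=4))"
```

```text
eef_pos: [648.5, 1.9, 28.4]
ee_rot: [0.001, -0.0, 1.0, -0.0]
force: [-2.5, -1.1, 4.9]
grip_width: 0.671
grip_force: 54.1
```

View pics/p1.png

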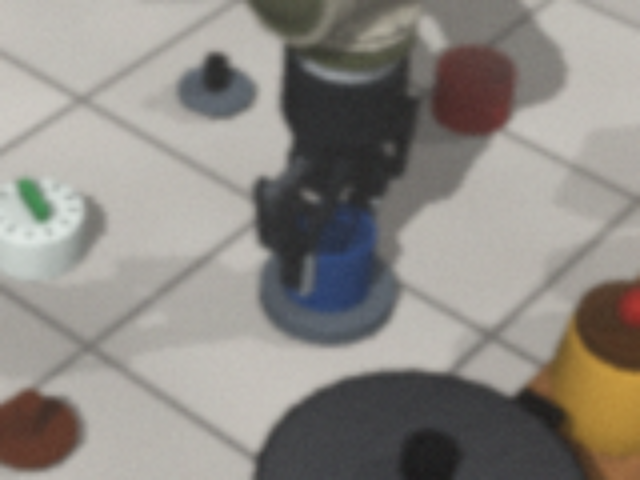

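Blue stands on the steel stand, fingers around it (height difference 11.0 mm as it must be). I release, lift, and check its position.

```bash
python3 -m crank '[[[0,0,0,0,0,0,85],[0,0,0,0,0,0,85],[0,0,0,0,0,0,85],[0,0,0,0,0,0,85],[0,0,-0.5,0,0,0,85],[0,0,-1,0,0,0,85],[0,0,-1,0,0,0,85],[0,0,-1,0,0,0,85]]]' | sed -n 2,6p
python3 -m crank '[[[-0.8,0,-1,0,0,0,85],[-0.8,0,-0.9,0,0,0,85],[0,0,0,0,0,0,85],[0,0,0,0,0,0,85],[0,0,0,0,0,0,85],[0,0,0,0,0,0,85],[0,0,0,0,0,0,85],[0,0,0,0,0,0,85]]]' | sed -n 2p
python3 -c "
from h import *
meas('blue',63,(648,2),29,'blue2')"
python3 -m crank '[[[1,0.9,0,0,0,0,85],[1,0.8,0,0,0,0,85],[1,0.8,0,0,0,0,85],[1,0.8,0,0,0,0,85],[1,0.8,0,0,0,0,85],[1,0.7,0,0,0,0,85],[1,0,0,0,0,0,85],[0.6,0,0,0,0,0,85]]]' | sed -n 2p
python3 -m crank '[[[0,0,0,0,0,0,85],[0,0,0,0,0,0,85],[0,0,0,0,0,0,85],[0,0,0,0,0,0,85],[0,0,0,0,0,0,85],[0,0,0,0,0,0,85],[0,0,0,0,0,0,85],[0,0,0,0,0,0,85]]]' | sed -n 2p
python3 -c "
from h import *
meas('steel',12,(456,120),29,'scap')"
```

```text
eef_pos: [647.9, 2.3, 116.3]
ee_rot: [0.0, -0.0, 1.0, -0.0]
force: [-0.3, 0.2, 0.5]
grip_width: 0.998
grip_force: 0.0
eef_pos: [687.6, 2.3, 161.6]
blue2 px [251. 151.  33.] centre [648.2   1.3] r 28.2 of 29 resid 0.27 0.97 encl [648.1   1.   28.8] tcp [687.6   2.3 161.6] cam [612.   2.]
eef_pos: [496.1, 122.8, 161.9]
eef_pos: [497.8, 122.2, 161.8]
scap px [249. 141.  28.] centre [452.7 115.2] r 26.1 of 29 resid 1.35 0.6 encl [452.9 116.2  27.9] tcp [497.8 122.2 161.8] cam [423. 122.]
```

View pics/scap.png

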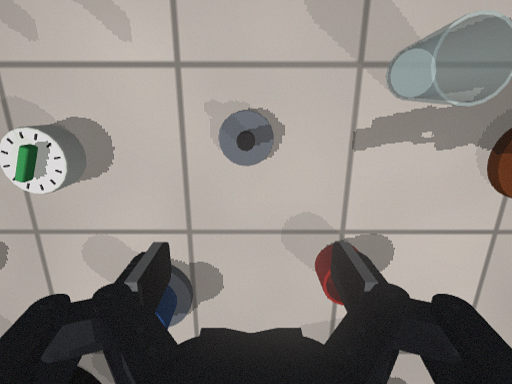

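The steel cap lies at (246,138) with its knob on (246,141); my mask broke up on its shading, so I redo the fit on the saved picture.

Run:
```python
from h import *
im=cv2.imread("pics/scap.png");s=sense();h=cv2.cvtColor(im,cv2.COLOR_BGR2HSV).astype(int)
print([h[y,x].tolist() for x,y in((228,138),(246,120),(264,138),(246,158),(246,141),(278,140),(246,100))])
b=im.astype(int);d=b[...,0]-b[...,2]
for th in(0,5,10):
    k=((d>th)|(h[...,2]<45)).astype(np.uint8);k&=cv2.circle(np.zeros_like(k),(246,138),40,1,-1)
    k=cv2.morphologyEx(k,cv2.MORPH_OPEN,np.ones((3,3),np.uint8))
    c=max(cv2.findContours(k,cv2.RETR_EXTERNAL,cv2.CHAIN_APPROX_NONE)[0],key=cv2.contourArea)
    P=np.array([onz("wrist",q,12,s)[:2] for q in c[:,0]],np.float32);e=cv2.fitEllipse(c)
    print(th,np.round(e[0],1),np.round(e[1],1),cv2.boundingRect(c),[np.round(x,1) for x in cv2.minEnclosingCircle(P)],onz("wrist",e[0],12,s).round(1))
m=((h[...,2]<45)).astype(np.uint8)*cv2.circle(np.zeros(im.shape[:2],np.uint8),(246,138),22,1,-1)
M=cv2.moments(m,True);u=(M["m10"]/M["m00"],M["m01"]/M["m00"]);print(u,M["m00"],onz("wrist",u,32,s))
```

```text
[[107, 30, 118], [110, 26, 119], [110, 18, 85], [104, 24, 118], [0, 13, 59], [6, 19, 132], [11, 19, 186]]
0 [245.6 137.5] [53.7 54.4] (219, 110, 54, 56) [array([452.9, 116.4]), np.float64(28.5)] [452.1 116.3  12. ]
5 [244.8 137.5] [49.8 52.6] (219, 111, 54, 54) [array([453. , 116.5]), np.float64(28.3)] [452.1 115.5  12. ]
10 [227.  141.7] [12.7 16.9] (220, 134, 16, 16) [array([456.9,  96.4]), np.float64(9.8)] [456.5  96.9  12. ]
(246.33333333333334, 131.88888888888889) 9.0 [444.80276171 117.41910134  32.        ]
```

```bash
python3 -m crank '[[[0.9,-0.12,0,0,0,0,60],[0.91,-0.11,0,0,0,0,60],[0,0,1,0,0,0,60],[0,0,1,0,0,0,60],[0,0,1,0,0,0,60],[0,0,1,0,0,0,60],[0,0,1,0,0,0,60],[0,0,0.8,0,0,0,60]]]' | sed -n 2,4p
python3 -m crank '[[[0,0,0,0,0,0,8],[0,0,0,0,0,0,8],[0,0,0,0,0,0,8],[0,0,0,0,0,0,8],[0,0,0,0,0,0,8],[0,0,0,0,0,0,8],[0,0,0,0,0,0,8],[0,0,0,0,0,0,8]]]' 40 | sed -n 2,6p
python3 -m crank '[[[0,0,0,0,0,0,8],[0,0,0,0,0,0,8],[0,0,0,0,0,0,8],[0,0,-0.3,0,0,0,8],[0,0,-0.7,0,0,0,8],[0,0,-1,0,0,0,8],[0,0,-1,0,0,0,8],[0,0,-1,0,0,0,8]]]' 40 | sed -n 2,6p
```

```text
eef_pos: [452.2, 116.4, 15.6]
ee_rot: [-0.0, -0.0, 1.0, -0.0]
force: [0.9, -0.5, 1.2]
eef_pos: [453.3, 116.5, 18.0]
ee_rot: [0.001, -0.0, 1.0, 0.0]
force: [-1.6, -0.3, 7.0]
grip_width: 0.191
grip_force: 39.4
eef_pos: [452.3, 116.5, 118.4]
ee_rot: [0.0, -0.0, 1.0, 0.0]
force: [1.1, -0.3, -0.6]
grip_width: 0.194
grip_force: 39.1
```

```bash
python3 -m crank '[[[-0.978,-0.575,0,0,0,0,8],[-0.978,-0.575,0,0,0,0,8],[-0.978,-0.575,0,0,0,0,8],[-0.978,-0.575,0,0,0,0,8],[-0.978,-0.575,0,0,0,0,8],[-0.978,-0.575,0,0,0,0,8],[-0.978,-0.575,0,0,0,0,8],[-0.978,-0.575,0,0,0,0,8]]]' | sed -n 2,6p
python3 -m crank '[[[0,0,0,0,0,0,8],[0,0,0,0,0,0,8],[0,0,0.7,0,0,0,8],[0,0,0.4,0,0,0,8],[0,0,0.2,0,0,0,8],[0,0,0.2,0,0,0,8],[0,0,0.2,0,0,0,8],[0,0,0.03,0,0,0,8]]]' | sed -n 2,6p
python3 -c "
from h import *
cv2.imwrite('pics/p2.png',cv2.resize(capture('scene')[150:270,220:380],None,fx=4,fy=4))"
```

```text
eef_pos: [648.9, 1.0, 117.3]
ee_rot: [-0.0, -0.0, 1.0, 0.0]
force: [-0.8, 1.4, -0.5]
grip_width: 0.193
grip_force: 39.2
eef_pos: [648.7, 1.7, 76.0]
ee_rot: [0.001, -0.0, 1.0, -0.0]
force: [-7.3, 1.2, 18.0]
grip_width: 0.193
grip_force: 40.8
```

View pics/p2.png

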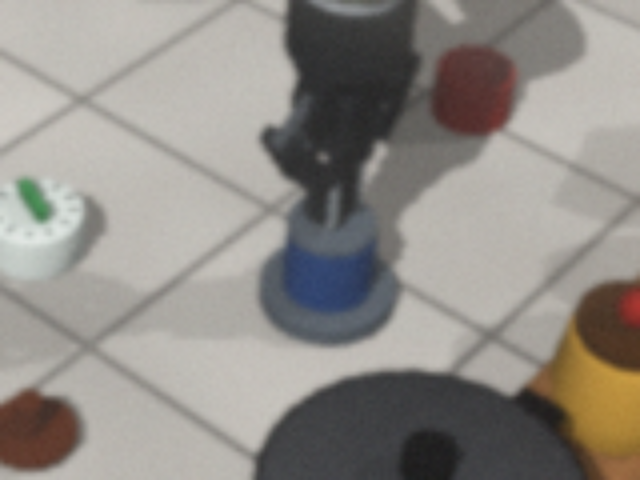

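The cap is on blue and looks flush. I release and check while moving toward yellow.

```bash
python3 -m crank '[[[0,0,0,0,0,0,50],[0,0,0,0,0,0,50],[0,0,0,0,0,0,50],[0,0,0,0,0,0,50],[0,0,0,0,0,0,50],[0,0,-0.4,0,0,0,60],[0,0,-0.6,0,0,0,60],[0,0,-1,0,0,0,85]]]' | sed -n 2,6p
python3 -m crank '[[[0,0,-1,0,0,0,85],[0,0,-0.5,0,0,0,85],[0,0,0,0,0,0,85],[0,0,0,0,0,0,85],[0,0,0,0,0,0,85],[0,0,0,0,0,0,85],[0,0,0,0,0,0,85],[0,0,0,0,0,0,85]]]' | sed -n 2p
python3 -c "
from h import *
a=capture('wrist')[60:300,120:380];b=capture('scene')[170:250,260:350];cv2.imwrite('pics/p3.png',np.hstack([cv2.resize(a,(390,360)),cv2.resize(b,(405,360))]))"
```

```text
eef_pos: [647.8, 1.6, 124.2]
ee_rot: [-0.001, -0.0, 1.0, 0.0]
force: [-1.0, -0.3, 1.0]
grip_width: 0.854
grip_force: 0.0
eef_pos: [648.1, 1.6, 160.7]
```

View pics/p3.png

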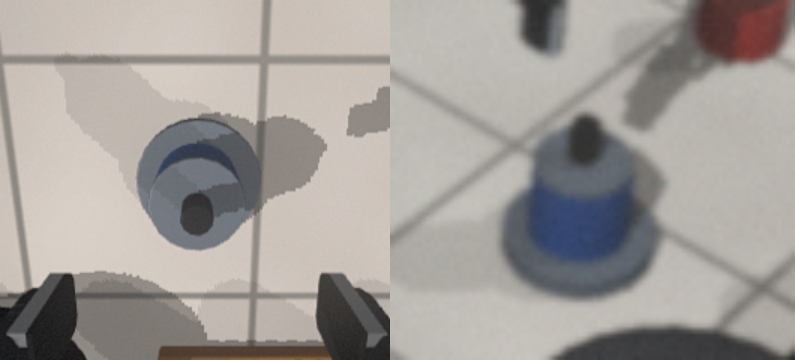

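The steel tower stands upright and flush. Next is yellow.

```bash
python3 -m crank '[[[0.7,-0.93,0,0,0,0,85],[0.7,-0.93,0,0,0,0,85],[0.7,-0.93,0,0,0,0,85],[0.7,-0.93,0,0,0,0,85],[0.7,-0.93,0,0,0,0,85],[0.7,-0.93,0,0,0,0,85],[0.7,-0.93,0,0,0,0,85],[0.7,-0.93,0,0,0,0,85]]]' | sed -n 2p
python3 -m crank '[[[0.7,-0.93,0,0,0,0,85],[0.7,-0.93,0,0,0,0,85],[0.7,-0.93,0,0,0,0,85],[0.7,-0.93,0,0,0,0,85],[0.6,-0.93,0,0,0,0,85],[0,0,0,0,0,0,85],[0,0,0,0,0,0,85],[0,0,0,0,0,0,85]]]' | sed -n 2p
python3 -c "
from h import *
meas('yellow',52,(379,-301),29,'yel');print(sense()['joints'])"
```

```text
eef_pos: [507.5, -185.4, 161.2]
eef_pos: [423.8, -300.2, 161.1]
yel px [250. 143.  32.] centre [ 377.3 -301.7] r 28.2 of 29 resid 0.26 0.98 encl [ 377.4 -301.7   28.7] tcp [ 423.8 -300.2  161.1] cam [ 349. -301.]
[-8.42008726e-01  3.66772801e-01  1.61530309e+00  1.37294594e-04
  1.15958206e+00 -2.41460273e+00]
```

```bash
python3 -m crank '[[[0.93,-0.03,0,0,0,0,85],[0.93,-0.03,0,0,0,0,85],[0,0,1,0,0,0,85],[0,0,1,0,0,0,85],[0,0,1,0,0,0,85],[0,0,1,0,0,0,85],[0,0,1,0,0,0,85],[0,0,0.8,0,0,0,85]]]' | sed -n 2,4p
python3 -m crank '[[[0,0,0,0,0,0,50],[0,0,0,0,0,0,50],[0,0,0,0,0,0,50],[0,0,0,0,0,0,50],[0,0,0,0,0,0,50],[0,0,0,0,0,0,50],[0,0,0,0,0,0,50],[0,0,0,0,0,0,50]]]' 50 | sed -n 2,6p
python3 -m crank '[[[0,0,-0.4,0,0,0,50],[0,0,-0.6,0,0,0,50],[0,0,-1,0,0,0,50],[0,0,-1,0,0,0,50],[0,0,-1,0,0,0,50],[-0.4,0.7,-1,0,0,0,50],[-0.4,1,0,0,0,0,50],[-0.4,1,0,0,0,0,50]]]' | sed -n 2,6p
python3 -m crank '[[[-0.4,1,0,0,0,0,50],[-0.4,1,0,0,0,0,50],[-0.4,1,0,0,0,0,50],[-0.4,1,0,0,0,0,50],[-0.4,1,0,0,0,0,50],[-0.4,1,0,0,0,0,50],[-0.35,1,0,0,0,0,50],[0,1,0,0,0,0,50]]]' | sed -n 2,6p
```

```text
eef_pos: [377.2, -301.5, 14.8]
ee_rot: [-0.0, -0.001, 1.0, 0.0]
force: [0.2, -0.2, 1.1]
eef_pos: [377.4, -302.7, 17.0]
ee_rot: [0.001, -0.0, 1.0, -0.001]
force: [0.2, 1.5, 7.6]
grip_width: 0.659
grip_force: 53.9
eef_pos: [407.1, -234.3, 142.3]
ee_rot: [0.001, 0.0, 1.0, -0.001]
force: [0.2, -0.2, -1.5]
grip_width: 0.656
grip_force: 53.5
eef_pos: [476.0, -33.8, 141.7]
ee_rot: [0.0, -0.0, 1.0, -0.0]
force: [0.5, -0.2, -1.3]
grip_width: 0.653
grip_force: 53.5
```

```bash
python3 -m crank '[[[0,1,0,0,0,0,50],[0,1,0,0,0,0,50],[0,1,0,0,0,0,50],[0,1,0,0,0,0,50],[0,1,0,0,0,0,50],[0,1,0,0,0,0,50],[0,1,0,0,0,0,50],[0,1,0,0,0,0,50]]]' | sed -n 2p
python3 -m crank '[[[0,1,0,0,0,0,50],[0,1,0,0,0,0,50],[0,1,0,0,0,0,50],[0,1,0,0,0,0,50],[0,1,0,0,0,0,50],[0,1,0,0,0,0,50],[0,1,0,0,0,0,50],[0,1,0,0,0,0,50]]]' | sed -n 2p
python3 -m crank '[[[0,1,0,0,0,0,50],[0,1,0,0,0,0,50],[0,0.5,0,0,0,0,50],[0,0,1,0,0,0,50],[0,0,1,0,0,0,50],[0,0,1,0,0,0,50],[0,0,0.5,0,0,0,50],[0,0,0,0,0,0,50]]]' | sed -n 2,6p
```

```text
eef_pos: [475.1, 166.2, 141.7]
eef_pos: [474.9, 366.1, 141.7]
eef_pos: [474.5, 427.2, 52.4]
ee_rot: [-0.001, -0.0, 1.0, -0.001]
force: [0.1, -0.1, -2.0]
grip_width: 0.656
grip_force: 53.5
```

```bash
python3 -m crank '[[[-0.06,0.03,0,0,0,0,50],[0,0,0.3,0,0,0,50],[0,0,0.3,0,0,0,50],[0,0,0.2,0,0,0,50],[0,0,0.1,0,0,0,50],[0,0,0.1,0,0,0,50],[0,0,0,0,0,0,50],[0,0,0,0,0,0,50]]]' | sed -n 2,6p
```

```text
eef_pos: [476.7, 428.5, 28.7]
ee_rot: [0.0, -0.0, 1.0, 0.0]
force: [-0.6, 0.1, -0.9]
grip_width: 0.658
grip_force: 53.6
```

```bash
python3 -m crank '[[[0,0,0.04,0,0,0,50],[0,0,0.03,0,0,0,50],[0,0,0,0,0,0,50],[0,0,0,0,0,0,85],[0,0,0,0,0,0,85],[0,0,0,0,0,0,85],[0,0,0,0,0,0,85],[0,0,-0.3,0,0,0,85]]]' | sed -n 2,6p
python3 -m crank '[[[0,0,-0.7,0,0,0,85],[0,0,-1,0,0,0,85],[0,0,-1,0,0,0,85],[-0.8,0,-1,0,0,0,85],[-0.8,0,-1,0,0,0,85],[0,0,-0.3,0,0,0,85],[0,0,0,0,0,0,85],[0,0,0,0,0,0,85]]]' | sed -n 2p
python3 -c "
from h import *
meas('yellow',63,(476,428),29,'yel2')"
python3 -m crank '[[[-1,-0.9,0,0,0,0,85],[-1,-0.9,0,0,0,0,85],[-1,-0.9,0,0,0,0,85],[-1,-0.9,0,0,0,0,85],[-1,-0.9,0,0,0,0,85],[-0.3,-0.9,0,0,0,0,85],[0,-0.9,0,0,0,0,85],[0,-0.9,0,0,0,0,85]]]' | sed -n 2p
python3 -m crank '[[[0,-0.6,0,0,0,0,85],[0,0,0,0,0,0,85],[0,0,0,0,0,0,85],[0,0,0,0,0,0,85],[0,0,0,0,0,0,85],[0,0,0,0,0,0,85],[0,0,0,0,0,0,85],[0,0,0,0,0,0,85]]]' | sed -n 2p
python3 -c "
from h import *
meas('red',45,(608,231),29,'red')"
```

```text
eef_pos: [476.2, 428.1, 33.5]
ee_rot: [-0.001, -0.0, 1.0, -0.001]
force: [0.5, -0.1, -1.1]
grip_width: 0.994
grip_force: 0.0
eef_pos: [515.6, 428.4, 158.2]
yel2 px [251. 151.  34.] centre [476.9 428. ] r 28.5 of 29 resid 0.27 0.84 encl [476.5 428.2  29.5] tcp [515.6 428.4 158.2] cam [441. 428.]
eef_pos: [648.5, 247.8, 157.7]
eef_pos: [649.3, 233.7, 159.3]
red px [248. 146.  31.] centre [605.1 228.8] r 27.9 of 29 resid 0.29 0.97 encl [605.1 228.7  28.5] tcp [649.3 233.7 159.3] cam [574. 233.]
```

Yellow is seated within 1 mm. I pick red.

```bash
python3 -m crank '[[[0.88,-0.1,0,0,0,0,85],[0.88,-0.1,0,0,0,0,85],[0,0,1,0,0,0,85],[0,0,1,0,0,0,85],[0,0,1,0,0,0,85],[0,0,1,0,0,0,85],[0,0,1,0,0,0,85],[0,0,0.7,0,0,0,85]]]' | sed -n 2,4p
python3 -m crank '[[[0,0,0,0,0,0,50],[0,0,0,0,0,0,50],[0,0,0,0,0,0,50],[0,0,0,0,0,0,50],[0,0,0,0,0,0,50],[0,0,0,0,0,0,50],[0,0,0,0,0,0,50],[0,0,0,0,0,0,50]]]' 50 | sed -n 2,6p
python3 -m crank '[[[0,0,-0.4,0,0,0,50],[0,0,-0.6,0,0,0,50],[0,0,-1,0,0,0,50],[0,0,-1,0,0,0,50],[0,0,-1,0,0,0,50],[0,0,-0.8,0,0,0,50],[0.64,1,0,0,0,0,50],[0.64,1,0,0,0,0,50]]]' | sed -n 2,6p
python3 -m crank '[[[0.64,1,0,0,0,0,50],[0.64,1,0,0,0,0,50],[0.64,1,0,0,0,0,50],[0.64,1,0,0,0,0,50],[0.64,1,0,0,0,0,50],[0.64,1,0,0,0,0,50],[0,0,0,0,0,0,50],[0,0,0,0,0,0,50]]]' | sed -n 2,6p
```

```text
eef_pos: [604.7, 228.4, 15.1]
ee_rot: [-0.001, -0.0, 1.0, -0.0]
force: [0.7, -0.6, -0.7]
eef_pos: [605.9, 228.6, 18.0]
ee_rot: [0.001, -0.0, 1.0, 0.0]
force: [-0.7, 0.5, 6.5]
grip_width: 0.651
grip_force: 55.4
eef_pos: [573.3, 278.7, 138.6]
ee_rot: [0.001, 0.0, 1.0, 0.0]
force: [-1.0, 0.2, -1.6]
grip_width: 0.65
grip_force: 54.8
eef_pos: [477.0, 428.6, 137.6]
ee_rot: [0.0, -0.001, 1.0, 0.0]
force: [1.7, 0.5, -1.4]
grip_width: 0.651
grip_force: 54.7
```

```bash
python3 -m crank '[[[0,-0.01,0.8,0,0,0,50],[0,0,0.7,0,0,0,50],[0,0,0.4,0,0,0,50],[0,0,0.2,0,0,0,50],[0,0,0.2,0,0,0,50],[0,0,0.1,0,0,0,50],[0,0,0.08,0,0,0,50],[0,0,0,0,0,0,50]]]' | sed -n 2,6p
```

```text
eef_pos: [477.5, 428.3, 76.0]
ee_rot: [0.001, -0.0, 1.0, 0.0]
force: [-1.3, -1.6, 4.9]
grip_width: 0.656
grip_force: 55.2
```

```bash
python3 -m crank '[[[0,0,0,0,0,0,85],[0,0,0,0,0,0,85],[0,0,0,0,0,0,85],[0,0,0,0,0,0,85],[0,0,-0.3,0,0,0,85],[0,0,-0.7,0,0,0,85],[0,0,-1,0,0,0,85],[0,0,-1,0,0,0,85]]]' | sed -n 2,6p
python3 -m crank '[[[-0.8,0,-1,0,0,0,85],[-0.8,0,-1,0,0,0,85],[0,0,-0.3,0,0,0,85],[0,0,0,0,0,0,85],[0,0,0,0,0,0,85],[0,0,0,0,0,0,85],[0,0,0,0,0,0,85],[0,0,0,0,0,0,85]]]' | sed -n 2p
python3 -c "
from h import *
meas('red',103,(477,428),29,'red2')
cv2.imwrite('pics/p4.png',np.hstack([cv2.resize(cv2.imread('pics/red2.png')[60:300,120:380],(390,360)),cv2.resize(capture('scene')[80:160,300:390],(405,360))]))"
```

```text
eef_pos: [477.1, 428.2, 151.1]
ee_rot: [-0.0, -0.0, 1.0, -0.0]
force: [0.3, 0.3, 0.0]
grip_width: 0.996
grip_force: 0.0
eef_pos: [516.8, 428.2, 206.8]
red2 px [251. 150.  33.] centre [473.9 425.7] r 30.2 of 29 resid 1.91 0.73 encl [470.  428.3  35.2] tcp [516.8 428.2 206.8] cam [442. 428.]
```

View pics/p4.png

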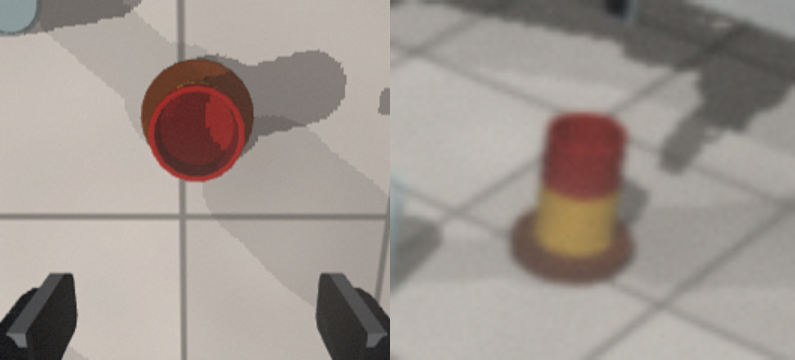

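Red sits squarely on yellow (rim at (251,149) in the wrist view, as predicted); the fit caught the brown stand, so I tighten the hue and carry on to the wood cap.

```bash
python3 - <<'E'
from h import *
s=sense();im=cv2.imread("pics/red2.png");h=cv2.cvtColor(im,cv2.COLOR_BGR2HSV).astype(int)
k=((h[...,1]>150)&((h[...,0]<6)|(h[...,0]>170))).astype(np.uint8);k&=cv2.circle(np.zeros_like(k),(251,149),45,1,-1)
k=cv2.morphologyEx(k,cv2.MORPH_OPEN,np.ones((3,3),np.uint8));c=max(cv2.findContours(k,0,1)[0],key=cv2.contourArea)
P=np.array([onz("wrist",q,103,s)[:2] for q in c[:,0]],np.float32);print(cv2.minEnclosingCircle(P),cv2.boundingRect(c),onz("wrist",cv2.fitEllipse(c)[0],103,s))
E
for i in 1 2 3; do :; done
python3 -m crank '[[[-0.2,-1,0,0,0,0,85],[-0.2,-1,0,0,0,0,85],[-0.2,-1,0,0,0,0,85],[-0.2,-1,0,0,0,0,85],[-0.2,-1,0,0,0,0,85],[-0.2,-1,0,0,0,0,85],[-0.2,-1,0,0,0,0,85],[-0.2,-1,0,0,0,0,85]]]' | sed -n 2p
python3 -m crank '[[[-0.2,-1,0,0,0,0,85],[-0.2,-1,0,0,0,0,85],[-0.2,-1,0,0,0,0,85],[-0.2,-1,0,0,0,0,85],[-0.2,-1,0,0,0,0,85],[-0.2,-1,0,0,0,0,85],[-0.2,-1,0,0,0,0,85],[-0.2,-1,0,0,0,0,85]]]' | sed -n 2p
python3 -m crank '[[[-0.2,-1,0,0,0,0,85],[-0.2,-1,0,0,0,0,85],[-0.2,-1,0,0,0,0,85],[-0.2,-1,0,0,0,0,85],[-0.2,-1,0,0,0,0,85],[-0.2,-1,0,0,0,0,85],[-0.2,-1,0,0,0,0,85],[-0.2,-1,0,0,0,0,85]]]' | sed -n 2p
python3 -m crank '[[[0,-0.9,0.4,0,0,0,85],[0,-0.9,0.4,0,0,0,85],[0,0,1,0,0,0,85],[0,0,0,0,0,0,85],[0,0,0,0,0,0,85],[0,0,0,0,0,0,85],[0,0,0,0,0,0,85],[0,0,0,0,0,0,85]]]' | sed -n 2p
python3 -c "
from h import *
meas('wood',12,(597,-217),29,'wcap')
cv2.imwrite('pics/p5.png',cv2.imread('pics/wcap.png'))"
```

```text
((476.660400390625, 427.5260925292969), 28.628646850585938) (219, 116, 64, 58) [476.80834447 427.30127311 103.        ]
eef_pos: [557.3, 227.2, 207.3]
eef_pos: [597.5, 27.2, 207.3]
eef_pos: [637.6, -172.7, 207.3]
eef_pos: [637.8, -216.5, 163.2]
wcap px [251. 142.  28.] centre [ 594.3 -217.9] r 27.5 of 29 resid 0.25 0.64 encl [ 594.5 -217.8   28.2] tcp [ 637.8 -216.5  163.2] cam [ 562. -217.]
```

View pics/p5.png

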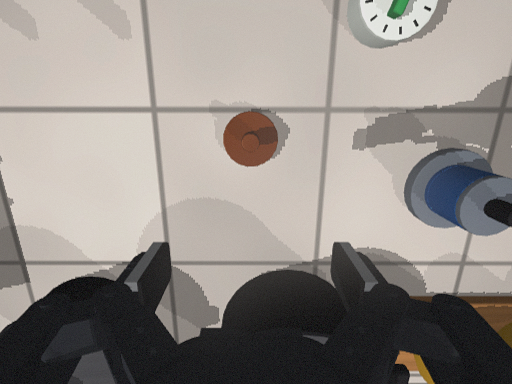

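The wood cap is at (250,139), knob up, with clear space around it. I pick it.

```bash
python3 -m crank '[[[0.87,-0.03,0,0,0,0,60],[0.87,-0.03,0,0,0,0,60],[0,0,1,0,0,0,60],[0,0,1,0,0,0,60],[0,0,1,0,0,0,60],[0,0,1,0,0,0,60],[0,0,1,0,0,0,60],[0,0,0.87,0,0,0,60]]]' | sed -n 2,4p
python3 -m crank '[[[0,0,0,0,0,0,8],[0,0,0,0,0,0,8],[0,0,0,0,0,0,8],[0,0,0,0,0,0,8],[0,0,0,0,0,0,8],[0,0,0,0,0,0,8],[0,0,0,0,0,0,8],[0,0,0,0,0,0,8]]]' 40 | sed -n 2,6p
python3 -m crank '[[[0,0,0,0,0,0,8],[0,0,-0.3,0,0,0,8],[0,0,-0.7,0,0,0,8],[0,0,-1,0,0,0,8],[0,0,-1,0,0,0,8],[0,0,-1,0,0,0,8],[0,0,-1,0,0,0,8],[0,0,-1,0,0,0,8]]]' 40 | sed -n 2,6p
```

```text
eef_pos: [594.0, -218.1, 14.6]
ee_rot: [-0.0, -0.0, 1.0, 0.0]
force: [0.8, -0.5, 0.0]
eef_pos: [594.9, -218.7, 17.3]
ee_rot: [0.001, -0.0, 1.0, -0.001]
force: [-0.4, -0.3, 7.7]
grip_width: 0.192
grip_force: 39.7
eef_pos: [593.9, -218.1, 167.2]
ee_rot: [0.0, -0.0, 1.0, -0.0]
force: [1.2, 0.1, -0.6]
grip_width: 0.193
grip_force: 39.1
```

```bash
python3 -m crank '[[[0.19,1,0,0,0,0,8],[0.19,1,0,0,0,0,8],[0.19,1,0,0,0,0,8],[0.19,1,0,0,0,0,8],[0.19,1,0,0,0,0,8],[0.19,1,0,0,0,0,8],[0.19,1,0,0,0,0,8],[0.19,1,0,0,0,0,8]]]' | sed -n 2p
python3 -m crank '[[[0.19,1,0,0,0,0,8],[0.19,1,0,0,0,0,8],[0.19,1,0,0,0,0,8],[0.19,1,0,0,0,0,8],[0.19,1,0,0,0,0,8],[0.19,1,0,0,0,0,8],[0.19,1,0,0,0,0,8],[0.19,1,0,0,0,0,8]]]' | sed -n 2p
python3 -m crank '[[[0.19,1,0,0,0,0,8],[0.19,1,0,0,0,0,8],[0.19,1,0,0,0,0,8],[0.19,1,0,0,0,0,8],[0.19,1,0,0,0,0,8],[0.19,1,0,0,0,0,8],[0.19,1,0,0,0,0,8],[0.19,1,0,0,0,0,8]]]' | sed -n 2p
python3 -m crank '[[[0.12,1,0,0,0,0,8],[0,0.84,0,0,0,0,8],[0,0,0.5,0,0,0,8],[0,0,0.5,0,0,0,8],[0,0,0,0,0,0,8],[0,0,0,0,0,0,8],[0,0,0,0,0,0,8],[0,0,0,0,0,0,8]]]' | sed -n 2,6p
```

```text
eef_pos: [555.6, -17.3, 166.2]
eef_pos: [517.4, 182.7, 166.2]
eef_pos: [479.3, 382.7, 166.2]
eef_pos: [477.0, 427.5, 141.1]
ee_rot: [0.0, -0.0, 1.0, 0.0]
force: [-0.1, 0.3, -0.9]
grip_width: 0.19
grip_force: 39.1
```

```bash
python3 -m crank '[[[0,0.01,0.3,0,0,0,8],[0,0,0.3,0,0,0,8],[0,0,0.2,0,0,0,8],[0,0,0.1,0,0,0,8],[0,0,0.1,0,0,0,8],[0,0,0.06,0,0,0,8],[0,0,0,0,0,0,8],[0,0,0,0,0,0,8]]]' | sed -n 2,6p
```

```text
eef_pos: [476.9, 428.1, 115.4]
ee_rot: [0.001, -0.0, 1.0, 0.0]
force: [-1.5, -1.7, 7.1]
grip_width: 0.187
grip_force: 39.7
```

Contact is at the seated height. I release, back off and inspect both towers.

```bash
python3 -m crank '[[[0,0,0,0,0,0,50],[0,0,0,0,0,0,50],[0,0,0,0,0,0,50],[0,0,0,0,0,0,50],[0,0,0,0,0,0,50],[0,0,-0.4,0,0,0,60],[0,0,-0.6,0,0,0,60],[0,0,-1,0,0,0,85]]]' | sed -n 2,6p
python3 -m crank '[[[0,0,-1,0,0,0,85],[0,0,-1,0,0,0,85],[1,0,-0.6,0,0,0,85],[1,0,0,0,0,0,85],[1,0,0,0,0,0,85],[1,0,0,0,0,0,85],[0,0,0,0,0,0,85],[0,0,0,0,0,0,85]]]' | sed -n 1,2p
python3 - <<'E'
from h import *
t=capture("top");s=capture("scene")
a=cv2.resize(s[75:165,285:385],(400,360));b=cv2.resize(s[160:250,250:350],(400,360));c=cv2.resize(t[130:238,90:330],(533,240))
o=np.zeros((600,800,3),np.uint8);o[:360,:400]=a;o[:360,400:]=b;o[360:,:533]=c;cv2.imwrite("pics/p6.png",o)
E
```

```text
eef_pos: [476.2, 427.7, 164.1]
ee_rot: [-0.001, -0.0, 1.0, -0.001]
force: [-0.2, 0.5, -0.1]
grip_width: 0.856
grip_force: 0.0
time_s: 49.75
eef_pos: [376.9, 428.0, 229.9]
```

View pics/p6.png

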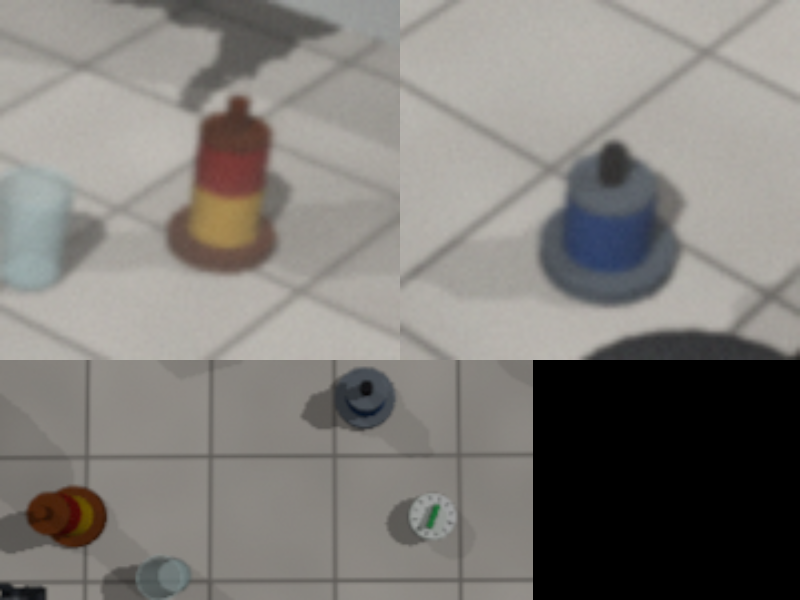

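Both towers are upright and closed, glass and timer are undisturbed, and the arm is clear; seating heights matched at each placing.

```bash
python3 -c "
from rig import *
print(finish_job())"
```

```text
the job is handed in; nothing more can be done
None
```

Both towers are built and the job was handed in at about 50 s of robot time; the hand-in returned no verdict, but the last pictures show both towers upright and closed, with the glass and timer undisturbed.

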